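# Roll the loose tin up to the row in the tin tray

### The job

In the long lined tray the yellow tin lies apart from the row of two: press a fingertip on its top and roll it (do not drag, lift or pinch it, nor push it from behind or beside) towards the row. Let it come to rest lying parallel to the others with about a finger's width, some 15 mm, between it and the nearest one, so that each can be picked out. Do not let it touch the other tins, and leave everything else where it is.

Things in the scene. Friction and masses are not known exactly. Their poses are not given: they have to be found in the camera images.
- tray: Fixed shallow metal tray with a dark ribbed liner. Origin: centre of its underside; y axis along its length (the way the tins roll), x across. Inside 500 mm (y) by 116 mm (x); liner flat, 6 mm above the origin; rims 20 mm high. Rolling resistance of the liner stops a slowly rolling tin within a few mm once it is left alone.
- tin: The tin to roll: steel, yellow label, blue band, 74 mm in diameter, 82 mm long, about 450 g, lying across the tray. Origin at its centre (37 mm above the liner), x axis along the cylinder; y, z turn as it rolls. It lies on the -y side of the row, 60 to 155 mm short of its place, up to 4 degrees askew. Under a fingertip pressed on top it rolls without slip: its centre goes half as far as the fingertip.
- row_tin_red: Tin of the row, white label with a red band, loose, same size as the yellow one (74 mm in diameter, 82 mm long), lying across the tray towards its +y end. Origin at its centre, x axis along the cylinder. Either this or the green-banded tin is the nearest to the yellow one; the two lie 14 mm apart.
- row_tin_green: The other tin of the row, white label with a green band, loose, same size, same frame.
- syrup: Red plastic syrup bottle, 60 mm in diameter, 170 mm tall, standing on the far side of the tray. Origin at the centre of its underside. To be left alone.
- bowl: Blue ceramic dessert bowl, 124 mm across, 60 mm tall, on the far side of the tray. Origin at the centre of its underside. To be left alone.
- spoon: Steel spoon, 190 mm long, lying on the counter on the robot's side of the tray. Origin at its underside. To be left alone.
- scoop: Aluminium ice scoop with a black handle, about 240 mm long and 34 mm tall, on the counter on the robot's side of the tray. Origin at the underside, near the root of the blade. To be left alone.
- pan_candy: Steel topping pan 176 x 108 x 62 mm with coloured sweets, standing beside one end of the tray. Origin at the centre of its underside. To be left alone.
- pan_jelly: Steel topping pan 176 x 108 x 62 mm with brown jelly beads, standing beside the other end of the tray. Origin at the centre of its underside. To be left alone.
Things that resemble listed ones, but are neither listed nor needed, are in the scene too. Leave any pink or turquoise look-alike of the row_tin_green alone.

How it is judged:
On the way:
1. the yellow tin has rolled over (at least a fifth of a turn), not merely slid (angle between tin's own z axis and vertical above 1.2 rad), for 0.02 s.
At the end, for the whole second after the job is handed in: The yellow tin lies at rest on the liner with a gap of 7 to 23 mm to the nearest tin of the row (centres 81 to 97 mm apart), its axis within about 10 degrees of straight across the tray ((horizontal distance between tin and row_tin_red below 0.097 m or horizontal distance between tin and row_tin_green below 0.097 m) and horizontal distance between tin and row_tin_red above 0.081 m and horizontal distance between tin and row_tin_green above 0.081 m and angle between the x axis of tin and the x axis of tray, either way round below 0.17 rad and height (world z) of tin between 0.039 and 0.047 m and linear speed of tin below 0.01 m/s and angular speed of tin below 0.2 rad/s); the robot touches nothing.
It fails at once if the yellow tin is lifted (more than 8 mm off the liner) (height (world z) of tin above 0.051 m).
It fails at once if the hand pushes the tin from behind or beside it or takes it between the fingers: the grasp point is more than 10 mm below the tin's top while the fingers touch it (height (world z) of the grasp point below 0.07 m and contact force between the fingers and tin above 0.3 N).
It fails at once if the yellow tin touches a tin of the row (contact force between tin and row_tin_red above 0.3 N or contact force between tin and row_tin_green above 0.3 N).
It fails at once if a tin of the row is moved by more than 8 mm (distance of any of row_tin_red, row_tin_green from where it was at the start of the episode above 0.008 m).
It fails at once if something else on the counter is moved by more than 20 mm (distance of any of syrup, bowl, spoon, scoop, pan_candy, pan_jelly from where it was at the start of the episode above 0.02 m).
It also fails if it takes over 54 s, if anything falls off the work surface, if the arm or the gripper's body presses on something with over 40 N, if the wrist force passes 120 N, or if a joint passes its speed limit or range.

### The arm

A 6-joint arm with a two-finger parallel gripper is mounted at the origin on the work surface. World frame = base frame: x ahead of the robot, y to its left, z up, the work surface at z = 0. Lengths are in m, angles in rad, forces in N, time in s.
With the tool pointing down it reaches from about 0.325 to 0.775 m from the base axis. Payload 5.5 kg.
Tool frame: the origin (TCP) lies midway between the tips of the shut fingers; the grasp point (between the pads) lies 19 mm behind it; x points along the fingers, z is the direction in which the jaws open and shut, and the axes are right-handed (so a half turn about x gives the same grasp; the last joint's range is limited). The gripper opens to 85 mm and grips with 20 to 120 N. Pads are 22 mm wide; open, the fingers measure 114 mm over their backs; the gripper's body (76 mm by 85 mm) begins 54 mm behind the grasp point. The pads swing forward as they close: fully open they stand 13 mm farther back than shut.
Start: joints at [1.289, 0.091, 1.231, -0, 1.82, -0.057], TCP at [0.134, 0.585, 0.206] pointing down, gripper open.
Joint ranges: [-2.87, 2.87], [-0.86, 2.18], [0.17, 2.46], [-1.51, 4.65], [0.06, 2.69], [-2.65, 2.65]. Speed limits (rad/s): [2.57, 2.57, 3.01, 3.14, 3.14, 3.14].

### API

Orientations are given as a unit quaternion [x, y, z, w].
In Python, from workcell import env gives the robot as it stands.
- The arm moves only by the shell command python3 -m pendant 'ROWS' [OPENING] [FORCE]. ROWS is JSON, a list of rows, each a list of 4 numbers: the shift along the world's x, y, z in units of 25 mm (1.0 is 25 mm), then the turn about the world's z in units of 5 degrees (1.0 is 5 degrees). In form: [[dx, dy, dz, twist], ...]. A call has 1 to 8 rows; each row is the pose to reach, as a shift and turn from the pose commanded when the call began; what a row does not reach only later rows make up. A row lasts 1/10 s, in which the tool goes at most 50 mm and 8.59 degrees, less where a joint would pass 70% of its speed; a pose out of reach is approached as far as the arm can. A call with a gripper value outside its range is refused whole. OPENING is the closure, from -1 (fully open) to 1 (shut), set as the call begins (- or left out, the last holds). The fingers move at their own pace and stop on an object; FORCE is the grip in N (left out, the last holds). Time passes only in rows, so rows that repeat a pose let the fingers close. It gives the time, the measured TCP pose, the force and the opening at its end, in the units of the state.
- env.get_state(): the state, without advancing time (a new reading comes with each control period).
- env.capture(name): name is "scene" or "top" or "wrist"; returns (picture, depth): 420x560x3 uint8, blue, green, red; 420x560 float32, m along the optical axis (not along the pixel's ray), 0 where there is no reading.
- env.camera_info(name): a dict with "fov_y" (degrees; the focal length in pixels is half the picture's height over the tangent of half this angle, whatever the lens; pixels are square), "cx", "cy" (the principal point, pixels), "R" (3x3) and "t" (3): a world point X has camera coordinates R X + t. Camera axes: x right, y down, z forward; pixel columns grow to the right and rows downward; lengths in m; the calibration is good to about 2 mm. A picture is of the moment at which its call begins: read the wrist's pose just before it. camera_info takes no time and is no camera call; for the wrist camera it gives the pose at the moment of the call.
- env.job_done(): hands the job in, once; it reports no verdict.
The state is a dict: "clock": time; "joint_pos": joint angles; "joint_velocities": joint speeds; "effort": joint torques, N m; "tcp_pos": TCP position; "tool_rot": TCP orientation; "force": force on the tool from outside, world axes, zero at the start; "ft_torque": the same for the moment, N m; "grip_width": finger opening in m.
Only numpy, scipy, OpenCV 4.12 (cv2) and the standard library are available. Lean on these libraries where they do the work, as an engineer would, in place of code of your own. Each camera call takes 0.05 s, during which the arm holds its last target.

## Working session

There is one attempt and no reset: what is moved stays moved. The work goes in short steps, Python scripts to look and compute and a shell command to move; the robot and the scene stay as the last step left them, time stands still between calls to the robot, and variables do not carry over. Pictures are saved under pics/ and viewed, and the job is handed in when it is done.

```bash
mkdir -p pics; python3 - <<'E'
from workcell import env
import cv2,pickle
print(env.get_state())
D={}
for n in("scene","top","wrist"):
    i=env.camera_info(n);p,d=env.capture(n);D[n]=(i,p,d);cv2.imwrite(f"pics/{n}0.png",p);print(n,i)
pickle.dump(D,open("d0.pkl","wb"))
E
```

```text
{'clock': 0.0, 'joint_pos': array([ 1.28927857e+00,  9.18530694e-02,  1.23193551e+00, -2.48410078e-05,
        1.81985013e+00, -5.67191541e-02]), 'joint_velocities': array([ 2.42868560e-04,  2.17075150e-05, -7.55591833e-04, -1.81461850e-03,
       -1.50650137e-03, -1.99574024e-03]), 'effort': array([-1.75609843e-03, -4.58715498e+01, -4.18030643e+01, -3.20411536e-04,
        1.14919577e-02, -1.26648947e-04]), 'tcp_pos': array([0.13366536, 0.58454509, 0.20482641]), 'tool_rot': array([-0.44118668,  0.55351276,  0.44033655,  0.55234198]), 'force': array([ 0.03359808,  0.87571873, -0.25943206]), 'ft_torque': array([ 0.0158223 , -0.03449224,  0.01278459]), 'grip_width': 0.08562680115761663}
scene {'fov_y': 44.203684251083665, 'cx': 280.391499606194, 'cy': 212.86143558680845, 'R': array([[ 0.62134837,  0.78323005,  0.02183766],
       [ 0.43679946, -0.3231124 , -0.83952642],
       [-0.65048631,  0.53117705, -0.54287983]]), 't': array([-0.33946881, -0.20866869,  1.77014291])}
top {'fov_y': 55.427856358220616, 'cx': 276.5893916718634, 'cy': 207.24872962599244, 'R': array([[-0.00683505, -0.99997506,  0.00177755],
       [-0.99671863,  0.00666939, -0.080669  ],
       [ 0.08065513, -0.00232309, -0.99673936]]), 't': array([-0.01183479,  0.55775752,  1.15651144])}
wrist {'fov_y': 61.35512177614703, 'cx': 276.12541856765574, 'cy': 204.63622758189913, 'R': array([[ 0.22250813,  0.97492838, -0.00218825],
       [ 0.92816944, -0.21114847,  0.30646014],
       [ 0.29831464, -0.07022094, -0.95188098]]), 't': array([-0.59939555, -0.0394581 ,  0.37897223])}
```

View pics/top0.png

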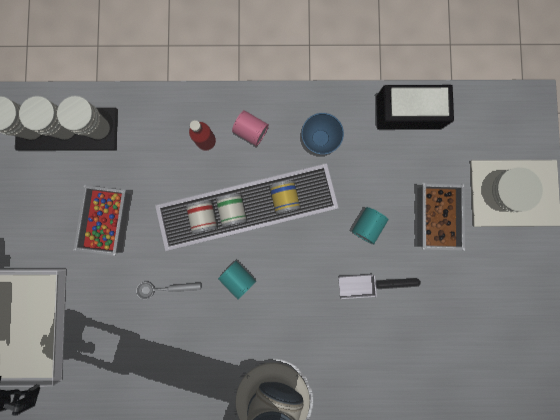

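View pics/scene0.png

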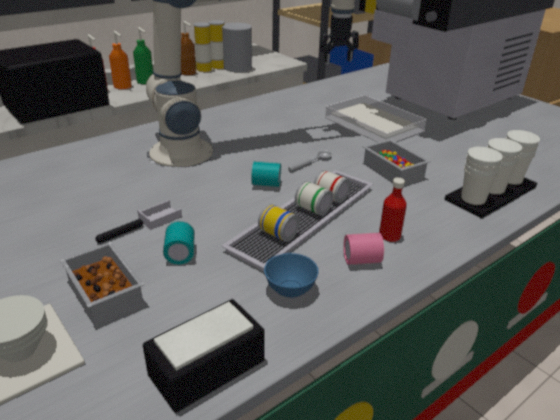

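View pics/wrist0.png

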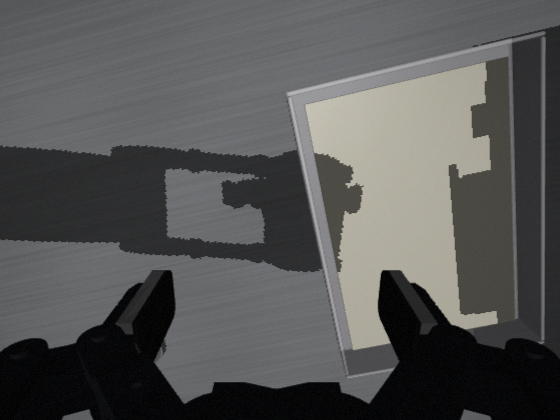

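The tin to roll is the yellow one at top (285,196). The row is green at (231,208), which is nearest, and red at (201,216). Possible look-alikes are pink at (250,127) and turquoise at (370,224) and (237,279), all outside the tray. The big yellow cans in the scene view at (210,45) are background. I'll measure and take the check crop.

```bash
cat > h.py <<'E'
import numpy as np,cv2
def cloud(info,d):
    f=d.shape[0]/2/np.tan(np.radians(info["fov_y"]/2))
    v,u=np.mgrid[:d.shape[0],:d.shape[1]]
    c=np.stack([(u-info["cx"])/f*d,(v-info["cy"])/f*d,d],-1)
    P=(c-info["t"])@info["R"]; P[d<=0]=np.nan
    return P
def proj(info,X,h=420):
    f=h/2/np.tan(np.radians(info["fov_y"]/2)); c=info["R"]@np.asarray(X)+info["t"]
    return f*c[0]/c[2]+info["cx"], f*c[1]/c[2]+info["cy"]
E
python3 - <<'E'
import pickle,numpy as np,cv2
from h import *
D=pickle.load(open("d0.pkl","rb"))
i,p,d=D["top"]
P=cloud(i,d)
cv2.imwrite("pics/crop0.png",cv2.resize(p[150:260,145:350],None,fx=3.8,fy=3.8,interpolation=cv2.INTER_CUBIC))
# tray liner region
u=np.zeros(d.shape,bool);poly=np.array([[157,206],[328,166],[337,207],[167,248]])
m=cv2.fillPoly(np.zeros(d.shape,np.uint8),[poly],1)>0
print("z table",np.nanmedian(P[300:340,150:350,2]),"liner",np.nanmedian(P[m][:,2]))
m2=((P[...,2]>0.045)&m).astype(np.uint8)
n,l,s,c=cv2.connectedComponentsWithStats(m2)
for k in range(1,n):
    if s[k,4]<50: continue
    q=P[l==k]; zt=np.nanpercentile(q[:,2],98)
    t=q[q[:,2]>zt-0.008]; t0=t.mean(0)
    (cx,cy),(w,h),a=cv2.minAreaRect((q[:,:2]*1000).astype(np.float32))
    w_,V=np.linalg.eigh(np.cov(t[:,:2].T))
    print(k,c[k],s[k,4],"ztop",zt,"top mean",t0,"rect",cx,cy,w,h,a,"dir",V[:,1],w_)
# rim ends
r=((P[...,2]>0.012)&(P[...,2]<0.03)&m)
(q)=P[cv2.dilate(m.astype(np.uint8),np.ones((9,9)))>0]
q=q[(q[:,2]>0.013)&(q[:,2]<0.03)]
print("tray rect",cv2.minAreaRect((q[:,:2]*1000).astype(np.float32)))
E
```

```text
z table -0.00017152475563153314 liner 0.009295443097597262
1 [284.27709191 196.36076818] 729 ztop 0.08193471840832638 top mean [ 0.58461033 -0.03824727  0.07820613] rect 584.9630126953125 -38.480960845947266 81.9117660522461 73.06078338623047 12.542764663696289 dir [-0.97543624 -0.22028197] [0.00013171 0.00058184]
2 [230.6743555  209.39755767] 737 ztop 0.082701166930496 top mean [0.54773977 0.11636245 0.07830758] rect 548.213134765625 116.12677001953125 82.10568237304688 72.27688598632812 12.180413246154785 dir [-0.97881542 -0.20474466] [0.00011811 0.00057476]
3 [200.84167794 216.25304465] 739 ztop 0.08197820213669006 top mean [0.5296738  0.2017468  0.07781601] rect 529.0283813476562 202.2513885498047 81.7187271118164 73.2198257446289 12.086393356323242 dir [-0.97797921 -0.20870235] [0.00013734 0.00055859]
tray rect ((560.7151489257812, 74.01397705078125), (138.62208557128906, 524.064208984375), 13.502986907958984)
```

View pics/crop0.png

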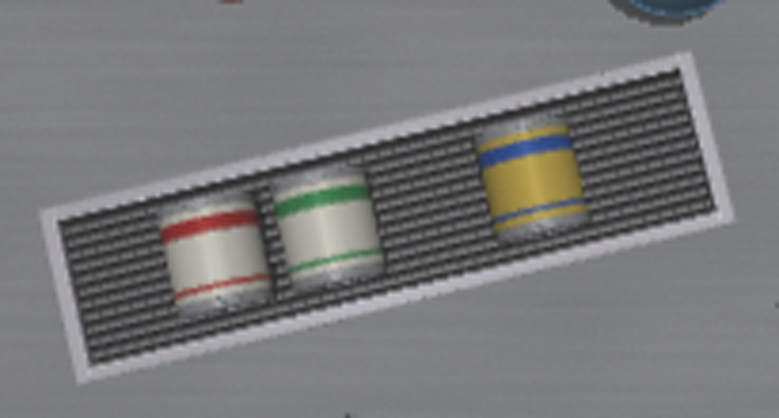

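The crop confirms it: yellow with a blue band at crop (535,180), and green-banded at (328,225) as the nearest row tin. The tin has to roll about 70 mm. I'll shut the gripper, turn the jaws square to the tray and travel over it at height.

```bash
python3 -m pendant '[[9,-12.6,0,2.5],[9,-12.6,0,2.5],[9,-12.6,0,2.5],[9,-12.6,0,2.5],[9,-12.6,0,2.5],[9,-12.6,0,2.5],[9,-12.6,0,2.5],[9,-12.6,0,2.5]]' 1 40
python3 -m pendant '[[9.1,-12.6,0,2.6],[9.1,-12.6,0,2.6],[9.1,-12.6,0,2.6],[9.1,-12.6,0,2.6],[9.1,-12.6,0,2.6],[9.1,-12.6,0,2.6],[9.1,-12.6,0,2.6],[9.1,-12.6,0,2.6]]'
```

```text
clock: 0.95
tcp_pos: [0.3598, 0.2675, 0.2059]
tool_rot: [-0.498, 0.502, 0.498, 0.502]
force: [0.6, 0.3, -0.5]
grip_width: 0.0004
clock: 1.75
tcp_pos: [0.5871, -0.0473, 0.2055]
tool_rot: [-0.552, 0.442, 0.552, 0.442]
force: [0.6, 0.6, 1.0]
grip_width: 0.0001
```

```bash
python3 -m pendant '[[0,0,-1.5,0],[0,0,-3,0],[0,0,-3.8,0],[0,0,-3.8,0],[0,0,-3.8,0]]'
python3 - <<'E'
from workcell import env
import cv2
from scipy.spatial.transform import Rotation as R
s=env.get_state();m=R.from_quat(s["tool_rot"]).as_matrix();print(s["tcp_pos"],m.round(3),s["force"])
for n in("scene","wrist"):
    p,d=env.capture(n)
    cv2.imwrite(f"pics/{n}1.png",p if n=="wrist" else cv2.resize(p[130:290,200:400],None,fx=3.7,fy=3.7))
E
```

```text
clock: 2.25
tcp_pos: [0.5862, -0.045, 0.1113]
tool_rot: [-0.552, 0.442, 0.552, 0.442]
force: [0.2, -0.5, 0.1]
grip_width: 0.0001
[ 0.58618341 -0.04501779  0.11131281] [[-0.    -0.976 -0.219]
 [ 0.    -0.219  0.976]
 [-1.     0.     0.   ]] [ 0.1654105  -0.52866408  0.08215052]
```

View pics/scene1.png

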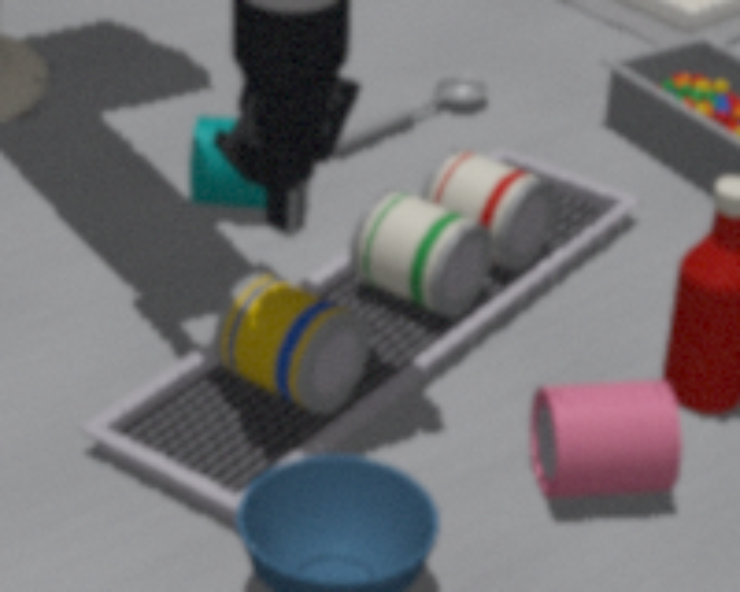

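View pics/wrist1.png

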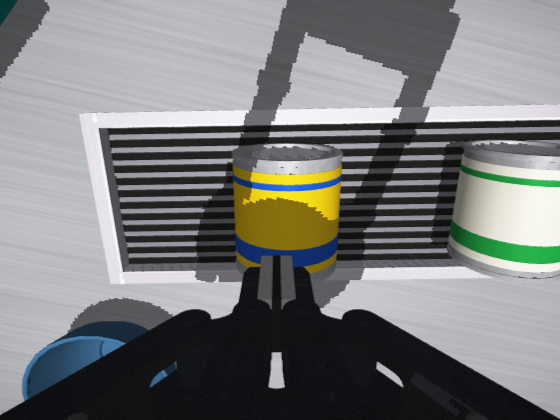

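The wrist view shows the shut tip at (277,258), aligned over the yellow tin (tin spans columns 233–342), about 17 mm thick in the roll direction. Next I lower it to contact.

```bash
python3 -m pendant '[[0,0,-0.5,0],[0,0,-1,0],[0,0,-1.15,0],[0,0,-1.2,0],[0,0,-1.2,0]]'
python3 -m pendant '[[0,0,-0.05,0],[0,0,-0.08,0],[0,0,-0.08,0]]'
```

```text
clock: 2.85
tcp_pos: [0.5861, -0.0451, 0.0806]
tool_rot: [-0.552, 0.442, 0.552, 0.442]
force: [0.5, -0.4, 0.5]
grip_width: -0.0001
clock: 3.15
tcp_pos: [0.5864, -0.0451, 0.0791]
tool_rot: [0.552, -0.442, -0.552, -0.442]
force: [0.6, 0.3, -0.1]
grip_width: -0.0001
```

```bash
python3 -m pendant '[[0,0,-0.03,0],[0,0,-0.06,0],[0,0,-0.06,0]]'
```

```text
clock: 3.45
tcp_pos: [0.5862, -0.0451, 0.0774]
tool_rot: [-0.552, 0.442, 0.552, 0.442]
force: [-0.2, 0.4, 0.8]
grip_width: 0.0002
```

```bash
cat > look.py <<'E'
import sys,numpy as np,cv2
from workcell import env
from h import *
tag=sys.argv[1]
s=env.get_state();print("t",s["clock"],"tcp",s["tcp_pos"].round(4),"F",s["force"].round(1))
i=env.camera_info("top");p,d=env.capture("top")
i2=env.camera_info("scene");p2,d2=env.capture("scene")
print("tcp px top",proj(i,s["tcp_pos"]),"scene",proj(i2,s["tcp_pos"]))
a=cv2.resize(p[150:260,145:350],None,fx=3.7,fy=3.7); b=cv2.resize(p2[150:290,200:400],None,fx=3.7,fy=3.7)
cv2.imwrite(f"pics/top_{tag}.png",a);cv2.imwrite(f"pics/sc_{tag}.png",b)
E
python3 look.py a
```

```text
t 3.45 tcp [ 0.5862 -0.0451  0.0774] F [-0.2  0.4  0.8]
tcp px top (np.float64(287.00932555233544), np.float64(195.52365924251907)) scene (np.float64(276.92956572119283), np.float64(211.68784421790784))
```

View pics/sc_a.png

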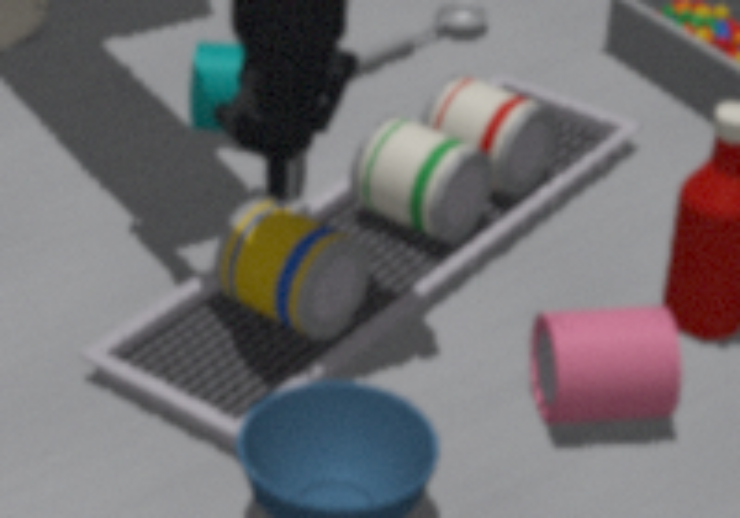

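View pics/top_a.png

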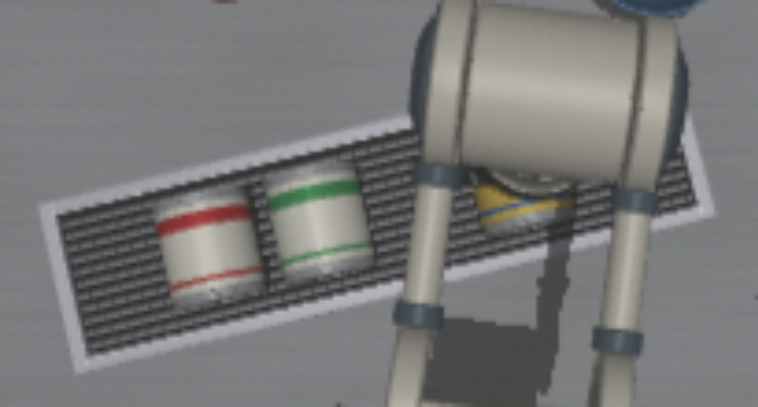

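```bash
python3 - <<'E'
import pickle,numpy as np,cv2
from workcell import env
from h import *
D=pickle.load(open("d0.pkl","rb"))
i=D["scene"][0]
print("tcp@0.111",proj(i,[.5862,-.045,.1113]),"seen ~(278.4,192.2)")
P=cloud(i,D["scene"][2]);p=D["scene"][1]
hsv=cv2.cvtColor(p,cv2.COLOR_BGR2HSV)
m=cv2.inRange(hsv,(20,130,80),(35,255,255));m[:180]=0;m[250:]=0;m[:,:250]=0;m[:,310:]=0
q=P[m>0];print("yellow from scene",q.mean(0),q.max(0),q.min(0),m.sum()/255)
print("tin top centre in scene",proj(i,[.5848,-.0383,.08]))
# wrist now
s=env.get_state();w=env.camera_info("wrist");p,d=env.capture("wrist");cv2.imwrite("pics/w_a.png",p)
print("tcp in wrist",proj(w,s["tcp_pos"]))
p,d=env.capture("scene");Q=cloud(i,d);v,u=205,279
for v in (190,196,200,204,208,212): print(v,Q[v,278].round(3),p[v,278])
E
```

```text
tcp@0.111 (np.float64(277.20069822917276), np.float64(200.36809306847007)) seen ~(278.4,192.2)
yellow from scene [ 0.58780367 -0.0621639   0.06165481] [ 0.6250964  -0.02240464  0.08254753] [ 0.55424072 -0.08194826  0.01610041] 341.0
tin top centre in scene (np.float64(278.6930785079728), np.float64(209.73551374991587))
tcp in wrist (np.float64(275.67108153687843), np.float64(250.93153824837242))
190 [ 0.601 -0.055  0.152] [24 24 24]
196 [ 0.597 -0.051  0.131] [80 78 78]
200 [ 0.596 -0.05   0.119] [75 76 74]
204 [ 0.595 -0.049  0.106] [100  98  98]
208 [ 0.578 -0.035  0.08 ] [ 39  94 109]
212 [ 0.593 -0.047  0.081] [  5  88 104]
```

View pics/w_a.png

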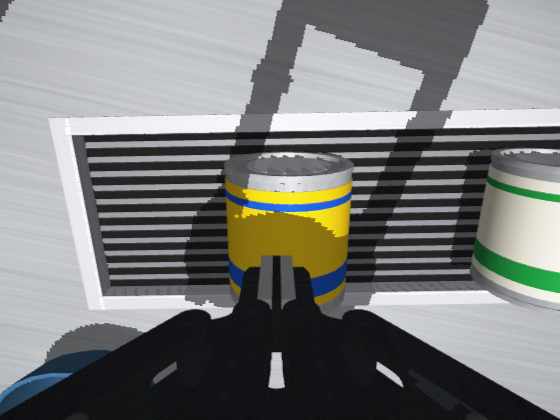

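```bash
python3 - <<'E'
import numpy as np,cv2
from workcell import env
from h import *
w=env.camera_info("wrist");p,d=env.capture("wrist");P=cloud(w,d)
i=env.camera_info("scene");p2,d2=env.capture("scene");Q=cloud(i,d2)
print("table",P[30:60,100:200,2].mean(),"tin top",[P[v,235:345,2].max().round(4) for v in (215,225,235,245)])
for v in (256,259,262,266,270,280): print(v,P[v,268].round(4),P[v,287].round(4),d[v,287].round(3))
# scene column: lowest finger pixels
for u in (274,276,278,280):
    for v in range(199,209): print(u,v,Q[v,u].round(4),p2[v,u])
print(env.get_state()["clock"])
E
```

```text
table nan tin top [np.float64(nan), np.float64(nan), np.float64(0.0794), np.float64(0.0801)]
256 [ 0.5759 -0.0507  0.1065] [ 0.5743 -0.0427  0.1061] 0.152
259 [ 0.5761 -0.0506  0.1088] [ 0.5742 -0.0429  0.1093] 0.149
262 [ 0.5756 -0.0507  0.1126] [ 0.574  -0.043   0.1124] 0.146
266 [ 0.5764 -0.0504  0.1145] [ 0.5748 -0.0429  0.1144] 0.144
270 [ 0.5763 -0.0504  0.1181] [ 0.5744 -0.0431  0.1185] 0.14
280 [ 0.5766 -0.0502  0.1252] [ 0.5747 -0.0432  0.1259] 0.133
274 199 [ 0.5901 -0.0585  0.1221] [25 20 19]
274 200 [ 0.5902 -0.0585  0.1192] [25 27 24]
274 201 [ 0.5897 -0.0581  0.116 ] [20 25 17]
274 202 [ 0.589  -0.0574  0.1124] [38 40 37]
274 203 [ 0.582  -0.0518  0.1039] [53 60 62]
274 204 [0.4572 0.047  0.0018] [78 87 87]
274 205 [ 0.557  -0.0319  0.0779] [ 98 108 110]
274 206 [ 0.5626 -0.0363  0.0794] [ 87 127 139]
274 207 [ 0.5669 -0.0396  0.0797] [ 54 119 135]
274 208 [ 0.571  -0.0428  0.08  ] [ 26  98 114]
276 199 [ 0.5952 -0.0561  0.1238] [27 20 27]
276 200 [ 0.5944 -0.0555  0.1203] [30 31 27]
276 201 [ 0.5941 -0.0551  0.117 ] [34 34 32]
276 202 [ 0.5916 -0.0531  0.1121] [33 32 3
[... 510 characters left out ...]
4 [ 0.5938 -0.0483  0.1055] [102 100 100]
278 205 [ 4.66e-01  5.49e-02 -1.00e-04] [118 122 123]
278 206 [ 0.5581 -0.0194  0.0708] [119 138 144]
278 207 [ 0.5723 -0.0307  0.0791] [ 84 119 129]
278 208 [ 0.5763 -0.0338  0.0792] [ 36  94 110]
280 199 [ 0.5967 -0.0446  0.1203] [66 61 63]
280 200 [ 0.5981 -0.0456  0.1185] [63 61 60]
280 201 [ 0.5964 -0.0441  0.1142] [59 60 58]
280 202 [ 0.5937 -0.0418  0.109 ] [74 71 71]
280 203 [ 0.5968 -0.0443  0.1085] [94 93 92]
280 204 [0.4704 0.0587 0.004 ] [127 125 126]
280 205 [0.4729 0.0567 0.0027] [142 140 141]
280 206 [0.4953 0.0386 0.0174] [129 129 131]
280 207 [ 0.5681 -0.0206  0.0732] [ 96 107 113]
280 208 [ 0.5767 -0.0275  0.0771] [ 51  90 103]
3.75
```

Both cameras' depth puts the visible tip at z≈0.104 while the TCP reads 0.0774. The fingers therefore end about 26 mm short of the nominal TCP, and contact should come near TCP 0.054. That puts the grasp point at about 0.073, just above the 0.07 limit. I'll creep down, watching force.

```bash
python3 -m pendant '[[0,0,-0.3,0],[0,0,-0.6,0],[0,0,-0.76,0],[0,0,-0.76,0],[0,0,-0.76,0]]'
python3 -m pendant '[[0,0,-0.04,0],[0,0,-0.04,0]]'
python3 -m pendant '[[0,0,-0.03,0],[0,0,-0.03,0]]'
```

```text
clock: 4.25
tcp_pos: [0.5861, -0.0451, 0.0582]
tool_rot: [-0.552, 0.442, 0.552, 0.442]
force: [0.7, 0.3, 0.1]
grip_width: -0.0003
clock: 4.45
tcp_pos: [0.5864, -0.0451, 0.0577]
tool_rot: [0.552, -0.442, -0.552, -0.442]
force: [-0.2, -0.3, -0.2]
grip_width: 0.0
clock: 4.65
tcp_pos: [0.5863, -0.0451, 0.0568]
tool_rot: [0.552, -0.442, -0.552, -0.442]
force: [0.4, 0.1, 0.0]
grip_width: -0.0003
```

```bash
python3 -m pendant '[[0,0,-0.03,0],[0,0,-0.03,0]]'
python3 -m pendant '[[0,0,-0.03,0],[0,0,-0.03,0]]'
python3 - <<'E'
import numpy as np,cv2
from workcell import env
from h import *
i=env.camera_info("scene");p2,d2=env.capture("scene");Q=cloud(i,d2)
w=env.camera_info("wrist");p,d=env.capture("wrist");P=cloud(w,d);cv2.imwrite("pics/w_b.png",p);cv2.imwrite("pics/sc_b.png",cv2.resize(p2[180:240,240:320],None,fx=9,fy=9,interpolation=cv2.INTER_NEAREST))
for v in range(236,268,3): print(v,P[v,268].round(4),P[v,287].round(4))
for v in range(205,217): print(v,Q[v,278].round(4))
E
```

```text
clock: 4.85
tcp_pos: [0.5862, -0.0451, 0.0559]
tool_rot: [-0.552, 0.442, 0.552, 0.442]
force: [0.1, 0.6, 0.8]
grip_width: -0.0001
clock: 5.05
tcp_pos: [0.5862, -0.0451, 0.0551]
tool_rot: [-0.552, 0.442, 0.552, 0.442]
force: [0.4, -0.0, -0.2]
grip_width: -0.0002
236 [ 0.57   -0.0522  0.0764] [ 0.5675 -0.0441  0.0781]
239 [ 0.5719 -0.0518  0.0753] [ 0.5692 -0.0437  0.0773]
242 [ 0.5726 -0.0516  0.0769] [ 0.5699 -0.0436  0.079 ]
245 [ 0.574  -0.0513  0.0769] [ 0.5719 -0.0431  0.0775]
248 [ 0.576  -0.0509  0.0759] [ 0.5726 -0.043   0.0792]
251 [ 0.577  -0.0506  0.0767] [ 0.5743 -0.0425  0.0785]
254 [ 0.5783 -0.0504  0.0771] [ 0.5758 -0.0422  0.0785]
257 [ 0.5761 -0.0507  0.0845] [ 0.5748 -0.0426  0.0836]
260 [ 0.5759 -0.0506  0.0878] [ 0.574  -0.0429  0.0882]
263 [ 0.576  -0.0506  0.0903] [ 0.5744 -0.0429  0.09  ]
266 [ 0.576  -0.0505  0.0928] [ 0.5743 -0.043   0.0928]
205 [ 0.5968 -0.0506  0.105 ]
206 [ 0.5993 -0.0526  0.104 ]
207 [ 0.5978 -0.0513  0.0998]
208 [ 0.5992 -0.0523  0.0979]
209 [ 0.5983 -0.0515  0.0942]
210 [ 0.5961 -0.0497  0.0893]
211 [ 0.5935 -0.0475  0.0841]
212 [ 0.5962 -0.0496  0.0833]
213 [ 0.595  -0.0486  0.0793]
214 [ 0.5982 -0.0511  0.0789]
215 [ 0.6011 -0.0534  0.0783]
216 [ 0.6041 -0.0557  0.0777]
```

View pics/sc_b.png

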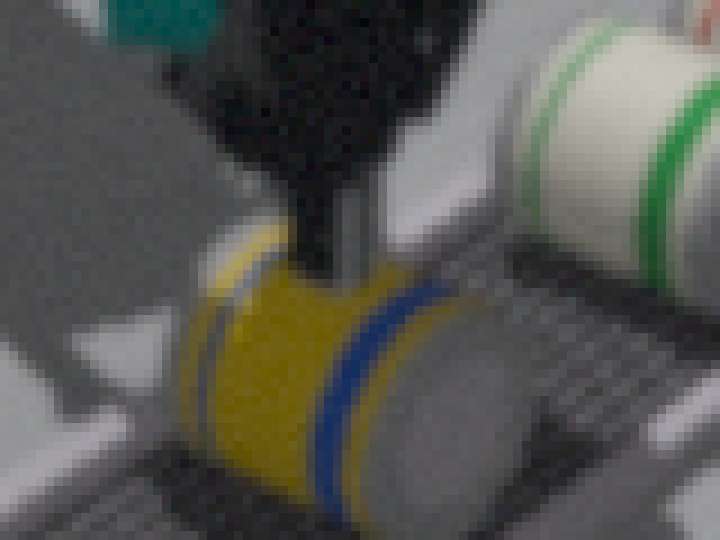

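View pics/w_b.png

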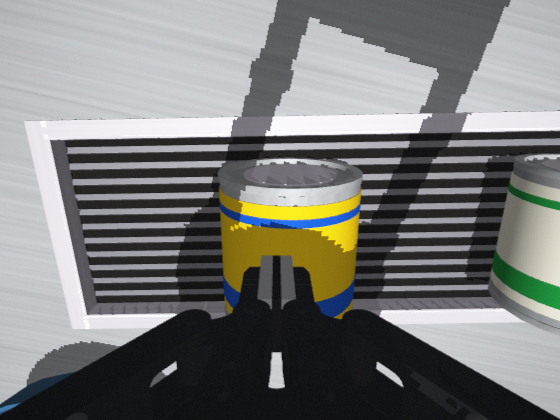

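The scene close-up shows the tip at (335,285) just about on the tin's top. I'll continue in fine steps.

```bash
python3 -m pendant '[[0,0,-0.02,0],[0,0,-0.02,0]]'
python3 -m pendant '[[0,0,-0.02,0],[0,0,-0.02,0]]'
```

```text
clock: 5.35
tcp_pos: [0.5863, -0.0451, 0.0548]
tool_rot: [0.552, -0.442, -0.552, -0.442]
force: [-1.0, -0.9, 0.6]
grip_width: 0.0001
clock: 5.55
tcp_pos: [0.5864, -0.0452, 0.0547]
tool_rot: [0.552, -0.442, -0.552, -0.442]
force: [-0.5, 0.2, 1.8]
grip_width: 0.0001
```

```bash
python3 -m pendant '[[0,0,-0.02,0],[0,0,-0.02,0]]'
```

```text
clock: 5.75
tcp_pos: [0.5865, -0.0453, 0.0546]
tool_rot: [0.552, -0.442, -0.552, -0.442]
force: [-2.1, -0.6, 4.9]
grip_width: -0.0
```

Contact at TCP 0.0547, grasp point 0.0737, 5 N. A little more pressure, then the first roll stroke of 24 mm along the tray.

```bash
python3 -m pendant '[[0,0,-0.02,0],[-0.035,0.155,-0.02,0],[-0.07,0.31,-0.02,0],[-0.105,0.47,-0.02,0],[-0.14,0.625,-0.02,0],[-0.175,0.78,-0.02,0],[-0.21,0.94,-0.02,0],[-0.21,0.94,-0.02,0]]'
python3 look.py c; python3 - <<'E'
E
```

```text
clock: 6.55
tcp_pos: [0.5812, -0.0213, 0.0546]
tool_rot: [0.552, -0.442, -0.552, -0.442]
force: [-2.8, -0.6, 7.0]
grip_width: 0.0001
t 6.55 tcp [ 0.5812 -0.0213  0.0546] F [-2.8 -0.6  7. ]
tcp px top (np.float64(278.5395335883599), np.float64(198.18888631852718)) scene (np.float64(282.7378203483904), np.float64(215.24887776531068))
```

View pics/sc_c.png

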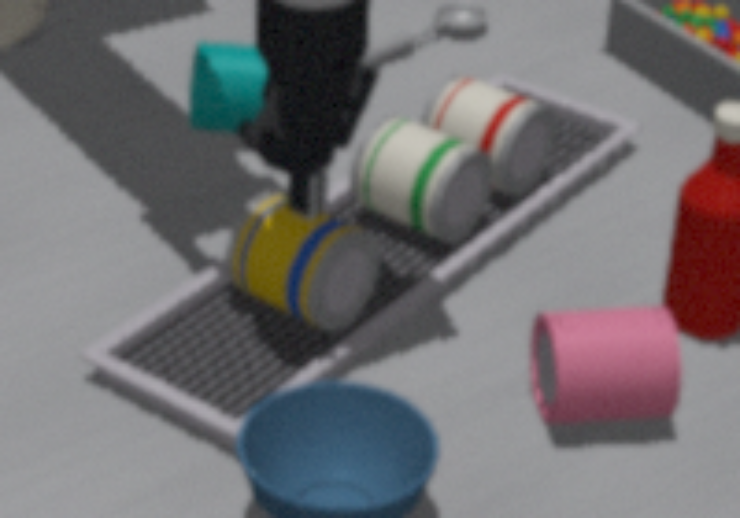

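The tin rolled with the tip: its front edge moved from (215,270) to (240,280) in the crop. I lift, step back 12 mm and repeat.

```bash
python3 -m pendant '[[0,0,0.2,0],[0.1,-0.47,0.2,0],[0.1,-0.47,0.2,0],[0.1,-0.47,0.05,0],[0.1,-0.47,0,0],[0.1,-0.47,0,0]]'
python3 -m pendant '[[-0.035,0.155,0,0],[-0.07,0.31,0,0],[-0.105,0.47,0,0],[-0.14,0.625,0,0],[-0.175,0.78,0,0],[-0.21,0.94,0,0],[-0.24,1.09,0,0],[-0.24,1.09,0,0]]'
python3 -m pendant '[[0,0,0.2,0],[0.12,-0.55,0.2,0],[0.12,-0.55,0.2,0],[0.12,-0.55,0.05,0],[0.12,-0.55,0,0],[0.12,-0.55,0,0]]'
python3 look.py d;
```

```text
clock: 7.25
tcp_pos: [0.5839, -0.0337, 0.0545]
tool_rot: [0.552, -0.442, -0.551, -0.442]
force: [-1.2, -0.7, 9.0]
grip_width: 0.0002
clock: 8.05
tcp_pos: [0.5777, -0.0058, 0.0545]
tool_rot: [0.552, -0.442, -0.552, -0.442]
force: [-2.3, -0.1, 8.6]
grip_width: 0.0002
clock: 8.65
tcp_pos: [0.5808, -0.0203, 0.0545]
tool_rot: [0.552, -0.442, -0.551, -0.442]
force: [-3.1, -1.0, 8.1]
grip_width: 0.0002
t 8.65 tcp [ 0.5808 -0.0203  0.0545] F [-3.1 -1.   8.1]
tcp px top (np.float64(278.18751970922676), np.float64(198.30540350595982)) scene (np.float64(282.9630892336847), np.float64(215.09565370355793))
```

View pics/sc_d.png

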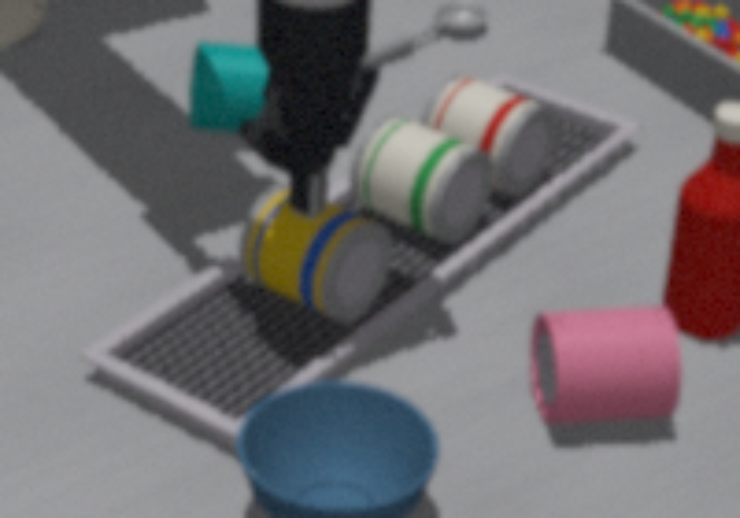

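View pics/top_d.png

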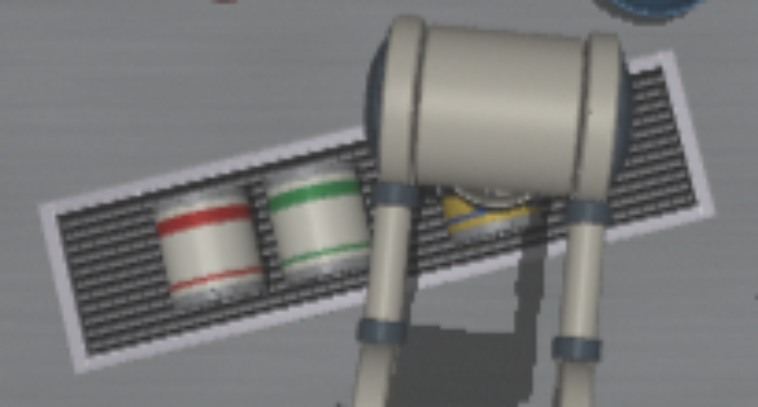

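The tin keeps rolling, with its band at (320,270) and its yaw unchanged. Two more strokes, then I lift clear and measure.

```bash
python3 -m pendant '[[-0.035,0.155,0,0],[-0.07,0.31,0,0],[-0.105,0.47,0,0],[-0.14,0.625,0,0],[-0.175,0.78,0,0],[-0.21,0.94,0,0],[-0.24,1.09,0,0],[-0.24,1.09,0,0]]'
python3 -m pendant '[[0,0,0.2,0],[0.12,-0.55,0.2,0],[0.12,-0.55,0.2,0],[0.12,-0.55,0.05,0],[0.12,-0.55,0,0],[0.12,-0.55,0,0]]'
python3 -m pendant '[[-0.035,0.155,0,0],[-0.07,0.31,0,0],[-0.105,0.47,0,0],[-0.14,0.625,0,0],[-0.175,0.78,0,0],[-0.21,0.94,0,0],[-0.21,0.94,0,0]]'
python3 -m pendant '[[0,0,0.2,0],[0.1,-0.47,0.4,0],[0.1,-0.47,1,0],[0.1,-0.47,1,0],[0.1,-0.47,1,0]]'
cat > meas.py <<'E'
import sys,numpy as np,cv2,pickle
from workcell import env
from h import *
D0=pickle.load(open("d0.pkl","rb"))
i=env.camera_info("scene");p,d=env.capture("scene")
s=env.get_state();print(s["clock"],s["tcp_pos"],s["force"])
def f(p,d):
    P=cloud(i,d);hsv=cv2.cvtColor(p,cv2.COLOR_BGR2HSV)
    reg=np.zeros(d.shape,np.uint8);reg[160:270,230:350]=1
    def col(lo,hi):
        m=cv2.inRange(hsv,lo,hi)*reg>0; n,l,st,_=cv2.connectedComponentsWithStats(m.astype(np.uint8))
        m=l==1+st[1:,4].argmax(); return P[m&(P[...,2]>.02)&(P[...,2]<.09)]
    from scipy.optimize import least_squares
    out={}
    for nm,lo,hi in(("yel",(20,120,60),(35,255,255)),("blue",(105,120,50),(125,255,255)),("green",(45,90,50),(75,255,255))):
        q=col(lo,hi)
        if nm=="blue": pass
        # horizontal position of points near the top (z>0.07): height-corrected cylinder, z=0.043 axis, r 37, yaw 12.5deg
        r=np.array([-np.sin(np.radians(12.5)),np.cos(np.radians(12.5))]);a=q[:,:2]@r
        g=least_squares(lambda c:np.hypot(a-c[0],q[:,2]-.043)-.037,[a.mean()],loss="soft_l1",f_scale=.002)
        out[nm]=(g.x[0],len(q),np.abs(g.fun).mean())
    return out
a=f(D0["scene"][1],D0["scene"][2]);b=f(p,d)
print("start",a);print("now",b)
print("rolled yel",b["yel"][0]-a["yel"][0],"gap now",b["green"][0]-b["yel"][0]-.074,"gap0",a["green"][0]-a["yel"][0]-.074)
cv2.imwrite(f"pics/sc_{sys.argv[1]}.png",cv2.resize(p[150:290,200:400],None,fx=3.7,fy=3.7))
E
python3 meas.py e
```

```text
clock: 9.55
tcp_pos: [0.5747, 0.0077, 0.0546]
tool_rot: [0.552, -0.442, -0.552, -0.442]
force: [-2.6, -1.1, 9.1]
grip_width: -0.0002
clock: 10.15
tcp_pos: [0.5778, -0.0068, 0.0544]
tool_rot: [0.552, -0.442, -0.551, -0.442]
force: [-1.8, -0.0, 7.2]
grip_width: -0.0001
clock: 10.85
tcp_pos: [0.5725, 0.0175, 0.0546]
tool_rot: [0.552, -0.442, -0.552, -0.442]
force: [-4.4, 0.8, 9.4]
grip_width: 0.0
clock: 11.35
tcp_pos: [0.5753, 0.0052, 0.079]
tool_rot: [0.552, -0.442, -0.551, -0.443]
force: [0.7, -0.1, -0.3]
grip_width: 0.0
11.4 [0.57488366 0.00538287 0.07835544] [ 0.07785279 -0.12601783  0.75986903]
start {'yel': (np.float64(-0.16370143283169172), 314, np.float64(0.001512842711033791)), 'blue': (np.float64(-0.16366729927746843), 59, np.float64(0.001441489727263508)), 'green': (np.float64(-0.004910121313968225), 59, np.float64(0.0019338749324804355))}
now {'yel': (np.float64(-0.11021083445485647), 284, np.float64(0.0017177804280033401)), 'blue': (np.float64(-0.1103474127508512), 55, np.float64(0.0015261724137234896)), 'green': (np.float64(-0.004510149614045224), 62, np.float64(0.0017996856186439213))}
rolled yel 0.05349059837683526 gap now 0.03170068484081125 gap0 0.0847913115177235
```

View pics/sc_e.png

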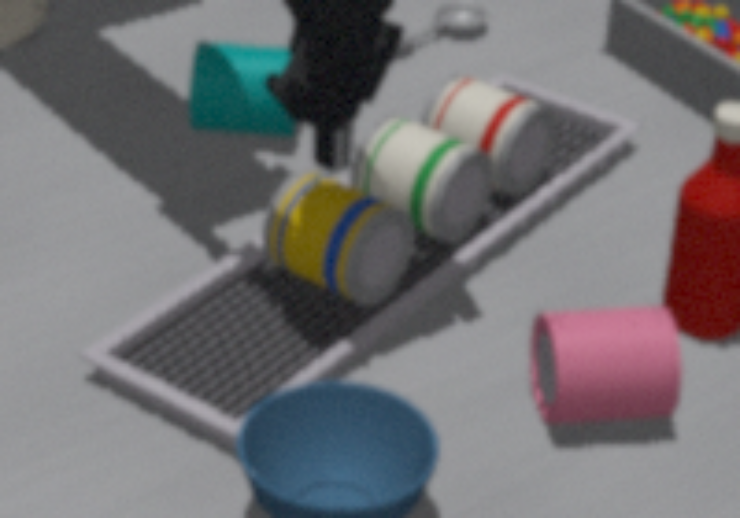

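The tin has rolled 53 mm and the measured gap is 31.7 mm, with the fingers clear of it in the picture (tin centre about (335,240)). About 16.5 mm is left, so 20 mm and then 13 mm of fingertip travel.

```bash
python3 -m pendant '[[0,0,-0.6,0],[0,0,-0.9,0],[0,0,-1,0],[0,0,-1,0],[0,0,-1,0]]'
python3 -m pendant '[[-0.035,0.155,0,0],[-0.07,0.31,0,0],[-0.105,0.47,0,0],[-0.14,0.625,0,0],[-0.17,0.78,0,0],[-0.17,0.78,0,0]]'
python3 -m pendant '[[0,0,0.2,0],[0.1,-0.45,0.2,0],[0.1,-0.45,0.2,0],[0.1,-0.45,0.05,0],[0.1,-0.45,0,0],[0.1,-0.45,0,0]]'
python3 -m pendant '[[-0.03,0.13,0,0],[-0.06,0.26,0,0],[-0.085,0.39,0,0],[-0.11,0.51,0,0],[-0.11,0.51,0,0],[-0.11,0.51,0,0]]'
python3 -m pendant '[[0,0,0.2,0],[0,0,1,0],[0,0,2,0],[0,0,2,0],[0,0,2,0]]'
python3 meas.py f
```

```text
clock: 11.9
tcp_pos: [0.5744, 0.005, 0.0544]
tool_rot: [0.552, -0.442, -0.552, -0.442]
force: [-5.2, -2.4, 11.7]
grip_width: -0.0002
clock: 12.5
tcp_pos: [0.57, 0.0251, 0.0546]
tool_rot: [0.552, -0.442, -0.552, -0.442]
force: [-5.3, -0.5, 13.2]
grip_width: 0.0001
clock: 13.1
tcp_pos: [0.5732, 0.0132, 0.0543]
tool_rot: [0.552, -0.442, -0.551, -0.442]
force: [-2.6, -1.2, 7.5]
grip_width: -0.0002
clock: 13.7
tcp_pos: [0.5703, 0.0263, 0.0546]
tool_rot: [0.552, -0.442, -0.552, -0.442]
force: [-4.0, -1.0, 8.5]
grip_width: 0.0004
clock: 14.2
tcp_pos: [0.5705, 0.0264, 0.1031]
tool_rot: [0.552, -0.442, -0.552, -0.442]
force: [0.4, -0.2, -1.2]
grip_width: 0.0001
14.25 [0.56989407 0.02642532 0.10200225] [ 0.15869849  0.63184096 -0.34371293]
start {'yel': (np.float64(-0.16370143283169172), 314, np.float64(0.001512842711033791)), 'blue': (np.float64(-0.16366729927746843), 59, np.float64(0.001441489727263508)), 'green': (np.float64(-0.004910121313968225), 59, np.float64(0.0019338749324804355))}
now {'yel': (np.float64(-0.09357532119023475), 286, np.float64(0.0016919703339639816)), 'blue': (np.float64(-0.09383568670209734), 53, np.float64(0.0017314105035967223)), 'green': (np.float64(-0.004955232289270931), 46, np.float64(0.0018830183421038908))}
rolled yel 0.07012611164145698 gap now 0.01462008890096382 gap0 0.0847913115177235
```

View pics/sc_f.png

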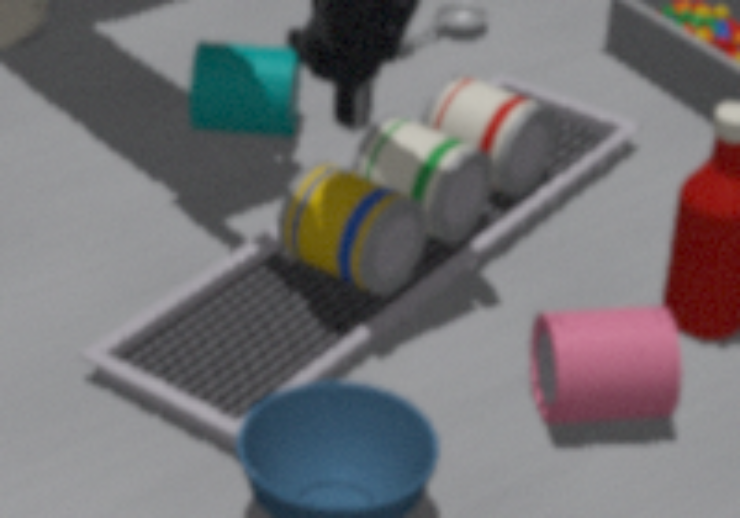

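The gap measures 14.6 mm. I raise the arm and swing it aside for an unobstructed top-view check.

```bash
python3 -m pendant '[[0,0,2,0],[0,0,4,0],[-2,2,4,0],[-4,4,4,0],[-5,6,4,0],[-6,8,4,0],[-7,10,4,0],[-7,11,4,0]]'
python3 -m pendant '[[-2,4,0,0],[-3,6,0,0],[-3,6,0,0],[-3,6,0,0]]'
python3 - <<'E'
from workcell import env
import numpy as np,cv2
from h import *
i=env.camera_info("top");p,d=env.capture("top");P=cloud(i,d)
cv2.imwrite("pics/top_g.png",cv2.resize(p[150:260,145:350],None,fx=3.8,fy=3.8))
m=cv2.fillPoly(np.zeros(d.shape,np.uint8),[np.array([[157,206],[328,166],[337,207],[167,248]])],1)>0
for thr in (.045,.06):
  n,l,s,c=cv2.connectedComponentsWithStats(((P[...,2]>thr)&(P[...,2]<.09)&m).astype(np.uint8))
  C=[]
  for k in range(1,n):
    if s[k,4]<50: continue
    q=P[l==k];zt=np.nanpercentile(q[:,2],98);t=q[q[:,2]>zt-.008]
    r=cv2.minAreaRect((q[:,:2]*1000).astype(np.float32))
    C.append(t[:,:2].mean(0));print(c[k],zt.round(4),C[-1].round(4),np.round(r[0],1),np.round(r[1],1),round(r[2],1))
  C=np.array(sorted(C,key=lambda a:a[1]));print("centre dists",np.linalg.norm(np.diff(C,axis=0),axis=1))
s=env.get_state();print(s["clock"],s["tcp_pos"],s["force"])
E
```

```text
clock: 15.05
tcp_pos: [0.4037, 0.2738, 0.2018]
tool_rot: [-0.552, 0.443, 0.552, 0.442]
force: [1.3, 0.2, 1.1]
grip_width: -0.0001
clock: 15.45
tcp_pos: [0.3275, 0.4256, 0.2007]
tool_rot: [-0.552, 0.442, 0.553, 0.44]
force: [-0.4, -0.6, -0.5]
grip_width: -0.0
[260.67262724 201.65337001] 0.0826 [0.5706 0.0296] [570.1  29.8] [82.3 72.6] 12.2
[230.67438692 209.40326975] 0.0828 [0.5482 0.1158] [548.3 116.3] [82.2 72.9] 11.7
[200.81351351 216.15540541] 0.082 [0.5296 0.2023] [529.2 202.3] [82.2 73.5] 12.1
centre dists [0.08902253 0.08846835]
[260.63003096 201.62848297] 0.0827 [0.5706 0.0296] [570.3  29. ] [82.3 66.2] 12.2
[230.24961948 209.40487062] 0.083 [0.5486 0.1159] [548.4 116.1] [82.7 66.6] 13.0
[199.98630137 216.27701674] 0.0822 [0.5297 0.2024] [529.3 201.9] [82.2 65.7] 12.2
centre dists [0.08905092 0.0885374 ]
15.5 [0.32717455 0.42631501 0.20050279] [-1.50691144 -0.67363574 -1.23907741]
```

View pics/top_g.png

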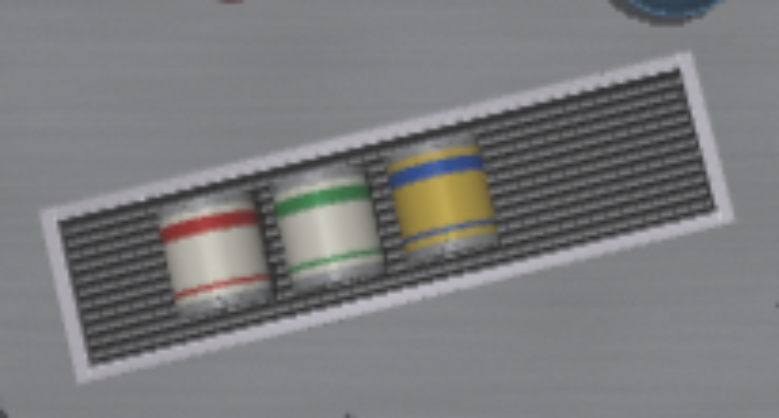

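The top view shows yellow (442,195), green (328,225) and red (215,250) evenly spaced and parallel. Centres are 89.0 mm apart, a 15 mm gap. I settle the arm and hand in.

```bash
python3 -m pendant '[[0,0,0,0],[0,0,0,0],[0,0,0,0],[0,0,0,0]]'; python3 -c "
from workcell import env
print(env.job_done())"
```

```text
clock: 15.9
tcp_pos: [0.3313, 0.4218, 0.2033]
tool_rot: [0.552, -0.443, -0.551, -0.443]
force: [-0.4, -0.1, 0.3]
grip_width: 0.0003
the job is handed in; nothing more can be done
None
```

I rolled the yellow tin about 70 mm towards the row with the shut fingertip pressed on its top. It took six short strokes at roughly 7–13 N, lifting the finger and stepping it back between strokes. The job was handed in at 15.9 s, with no verdict reported.

**Last checks:**
- **Gap:** yellow and green centres were 89.0 mm apart in the top view, a gap of about 15 mm. The scene camera gave 14.6 mm, so the two agree.
- **Parallel:** the yellow tin's axis measured 12.2°, against 11.7–13.0° for the row tins. The tray reads about 12–13°.
- **Row tins:** they stayed where they were, within about 1 mm of measurement noise.
- **Robot:** the arm was clear of everything, with no force reading.

**Disagreement found:** the finger ends sit about 26 mm short of the stated TCP. Contact therefore came at TCP z of about 0.0545, with the grasp point at about 0.0735. That is only about 3.5 mm above the 0.07 limit, and every reading stayed above it.

**Not checked:** I did not measure the tin's turn directly. The 70 mm roll implies about 1.9 rad. The pans, spoon, scoop, syrup and bowl were not re-measured; the arm's path stayed above or away from them.

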